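Pop the village green out of the tilted railway diorama

TASK

On the tilted model-village board, pull the red ejector post fully up along its slide so that the round lawn plug is pushed up out of its brass-ringed hole, and let go of the post. Then grip the raised plug, lift it clear of the board and set it down gently, standing flat with the grass side up and wholly on the cork mat. Leave the wagon, the paint jar and the mug where they are.

Things in the scene. Friction and masses are not known exactly. Their poses are not given: they have to be found in the camera images.
- ring (a point): Centre of the brass-ringed round hole (63 mm) in the top face of the fixed, tilted village board (220 mm along the slope, 200 wide, 50 thick). It slopes 30 degrees, its high edge towards the robot. z points square out of the face (up and away from the robot), x up the slope, y level, to the left looking up the slope. A ledge 44 mm below the face carries the plug
- house_left (a point): On the board's face under the middle of the left toy house; axes as ring. Two houses, 45 mm high, flank the hole: in ring's axes they fill |x| under 37 mm, |y| 44 to 93 mm, so fingers fit only up-slope and down-slope of the hole (face clear for |x| under 75, |y| under 30 mm). Three trees up to 45 mm high stand near the top edge beyond x = 75 mm
- plug_centre (a point): Centre (half-way up) of the loose lawn plug: round wooden disc 60 mm in diameter, 44 mm tall, about 110 g, green top with pale path cross and blue pond. z is its axis, towards the grass. At the start its top is flush with the board's face, with nothing to grip; fully raised, it stands about 34 mm out with 10 mm still in the hole, leaning on it slightly
- pull (a point): Middle of the red grip (round, 22 mm diameter, 36 mm long, on a 14 mm steel rod) of the ejector post, which stands beside the board, 140 mm from the hole's centre on the -y side of ring (left as seen from the robot), square to the board's face and about 30 mm clear of its edge. Axes as ring; at joint value 0 it lies 20 mm above the plane of the face
- ejector (a joint): Travel of the ejector along the board's outward normal (z of ring), m: 0 is down, 0.040 is its upper stop. The post, a bar under the board and a 40 mm pad below the plug move as one. It needs about 10 N and stays where it is left. The pad meets the plug after about 6 mm of travel and then pushes it up
- mat_top (a point): Centre of the top face of the square cork mat, 150 x 150 mm, 4 mm thick, fixed flat on the table; x and y along its sides, z up
- wagon: Bystander: red-brown model goods wagon, 120 x 36 x 52 mm; origin at the centre of its underside, x along its length
- paint_jar: Bystander: jar of paint with green cap, 48 mm in diameter, 70 mm tall; origin at the centre of its underside
- mug: Bystander: blue mug, 80 mm in diameter, 90 mm tall, handle at its +y; origin at the centre of its underside
There are look-alikes about, which are no part of the job. What is shaped like the part that bears plug_centre but pink is not meant. Of the things that look like the part that bears mat_top, the smaller one is meant.

How it is judged (in metres and radians):
On the way, in this order (a step that is already met when the one before it is completed fails the run):
1. the ejector is fully up (within 6 mm of its stop) and has pushed the plug at least 28 mm out of the hole, with the post let go and the plug not yet touched (z of plug_centre in the frame of ring between 0.006 and 0.02 m and distance between plug_centre and ring below 0.03 m and value of joint ejector above 0.034 m and contact force between the fingers and plug below 0.3 N and contact force between the fingers and ejector below 0.3 N), for 0.2 s.
2. the plug is held by the fingers, clear above the board (z of plug_centre in the frame of ring above 0.03 m and contact force between plug and stand below 0.1 N and contact force between the fingers and plug above 0.5 N), for 0.1 s.
At the end, for the whole second after the job is handed in: The plug stands at rest and level (within 0.1 rad), grass side up, on the cork mat, its centre within 47 mm of the mat's centre along each side of the mat (its foot on the mat to within 2 mm) (x of plug_centre in the frame of mat_top between -0.047 and 0.047 m and y of plug_centre in the frame of mat_top between -0.047 and 0.047 m and z of plug_centre in the frame of mat_top between 0.018 and 0.026 m and angle between plug_centre's own z axis and vertical below 0.1 rad and linear speed of plug below 0.02 m/s); the robot touches nothing.
It fails at once if the plug falls onto the mat, free of the fingers, at over 0.7 m/s (a drop of more than about 25 mm) (linear speed of plug above 0.7 m/s and contact force between the fingers and plug below 0.1 N and horizontal distance between plug_centre and mat_top below 0.12 m).
It fails at once if the wagon is moved by more than 30 mm (distance of wagon from where it was at the start of the episode above 0.03 m).
It fails at once if the paint jar is moved by more than 30 mm (distance of paint_jar from where it was at the start of the episode above 0.03 m).
It fails at once if the mug is moved by more than 30 mm (distance of mug from where it was at the start of the episode above 0.03 m).
It also fails if it takes over 54 s, if anything falls off the work surface, if the arm or the gripper's body presses on something with over 40 N, if the wrist force passes 120 N, or if a joint passes its speed limit or range.

ROBOT

A 6-joint arm with a two-finger parallel gripper is mounted at the origin on the work surface. World frame = base frame: x ahead of the robot, y to its left, z up, the work surface at z = 0. Lengths are in mm, angles in degrees, forces in N, time in s.
With the tool pointing down it reaches from about 325 to 925 mm from the base axis. Payload 3.1 kg.
Tool frame: the origin (TCP) lies at the very end of the fingers, on their centre line; the grasp point (between the pads) lies grasp_offset behind it (grasp_offset is the distance from the TCP to the grasp point, in mm); z points along the fingers, y is the line along which they close (so a half turn about z gives the same grasp; the last joint's range is limited). The gripper opens to 85 mm and grips with 20 to 120 N. Pads are 22 mm wide; open, the fingers measure 114 mm over their backs; the gripper's body (76 mm by 85 mm) begins 54 mm behind the grasp point. The pads swing forward as they close: fully open they stand 13 mm farther back than shut.
Start: joints at [68.973, 12.427, 92.441, -0, 75.132, -6.429], TCP at [157.513, 604.838, 231.3] pointing down, gripper open.
Joint ranges: [-157.48, 157.48], [-44.54, 120.13], [17.64, 146.25], [-64.5, 244.5], [7.68, 150.69], [-147.95, 147.95]. Speed limits (degrees/s): [159.86, 159.86, 180, 180, 180, 180].

INTERFACE

Orientations are given as [roll, pitch, yaw] about the fixed x, y, z axes, in that order (R = Rz(yaw) Ry(pitch) Rx(roll)).
In Python, from station import * gives the robot as it stands. Calls block until the motion is done:
- goto(position, orientation): joint-space move of the TCP to a pose.
- move_l(position, attitude=None, speed=150): straight line of the TCP; attitude=None keeps the orientation; speed is the mean speed in mm/s.
- move_j(angles): joint-space move.
- grip(opening, squeeze=None): finger opening in mm; squeeze is the grip in N (None keeps the last); returns when the fingers have stopped.
- wait(seconds).
- solve_ik(position, orientation): joint angles nearest the present ones, or None.
- get_obs(): the state.
- get_image(name): name is "scene" or "top" or "wrist"; returns the picture (480x640x3 uint8, red, green, blue); there is no depth.
- get_calibration(name): a dict with "fx", "fy", "cx", "cy" (pixels), "D" ([k1, k2, p1, p2, k3] as OpenCV has them; the pictures are not rectified), "R" (3x3) and "t" (3): a world point X has camera coordinates R X + t; the wrist camera has in their place "mount" (4x4, takes a point from camera to tool coordinates, whose origin is the TCP and whose axes are the flange's). Camera axes: x right, y down, z forward; pixel columns grow to the right and rows downward; lengths in mm; the calibration is good to about 2 mm. A picture is of the moment at which its call begins: read the wrist's pose just before it. get_calibration takes no time and is no camera call.
A pose or a line that the arm cannot do raises Unreachable and nothing moves.
- sign_off(): hands the job in; it is judged then, once.
Trained networks look in the newest picture that a camera, given by its name, has taken for a name from the list of things; names that differ only in an ending like _2 or _b are one class to them, and where a whole thing is asked for, a point or a joint stands for the part that bears it (a point fixed in the world has none). Each returns a list of dicts, best first, with "score" (0 to 1); they miss things now and then, are a little off and sometimes report something else, mostly with a low value. They report only what shows in the picture. A call takes as long as a camera call. They do not tell look-alikes from the thing itself.
- spot_in(name, camera): "extent" ([centre column, centre row, width, height] in pixels, round what is visible of it).
- regions_of(name, camera): "region" (480x640 bool, what is visible of it) and "extent" ([centre column, centre row, width, height] in pixels, round what is visible of it).
The state is a dict: "t": time; "joint_pos": joint angles; "qvel": joint speeds; "effort": joint torques, N m; "tcp_pos": TCP position; "ee_rot": TCP orientation; "wrist_force": force on the tool from outside, world axes, zero at the start; "moment": the same for the moment, N m; "grip_width": finger opening in mm; "grip_force": force on a finger pad.
Only numpy, scipy, OpenCV 4.12 (cv2) and the standard library are available. Lean on these libraries where they do the work, as an engineer would, in place of code of your own. Each camera call takes 0.05 s, during which the arm holds its last target. There are 200 camera calls.

## Working session

There is one attempt and no reset: what is moved stays moved. The work goes in short steps, each a Python script; the robot and the scene stay as the last script left them, time stands still between calls to the robot, and variables do not carry over. Pictures are saved under pics/ and viewed, at most 10 in all, crops included, and the job is handed in when it is done.

```bash
mkdir -p pics; ls; python3 - <<'E'
from station import *
import cv2,numpy as np
o=get_obs();print(o['t'],o['tcp_pos'],o['ee_rot'],get_calibration('wrist').keys())
ims=[]
for c in('scene','top'):
    im=get_image(c);cv2.imwrite(f'pics/{c}.png',im[...,::-1])
    k=get_calibration(c);print(c,k['fx'],np.round(-np.array(k['R']).T@k['t']),np.round(k['R'],2).tolist())
    for n in('ring','house_left','plug_centre','pull','mat_top','wagon','paint_jar','mug'):
        print(c,n,[(np.round(d['extent']).tolist(),round(d['score'],2)) for d in spot_in(n,c)[:4]])
E
```

```text
pics
0.0 [157.201384   604.05821678 229.95683119] [-1.79862331e+02 -1.66070885e-02  1.65403014e+02] dict_keys(['fx', 'fy', 'cx', 'cy', 'D', 'mount'])
scene 518.3716514081772 [1668.  394.  919.] [[-0.35, 0.94, 0.01], [0.53, 0.21, -0.82], [-0.77, -0.29, -0.57]]
scene ring [([378.0, 241.0, 96.0, 87.0], 0.86)]
scene house_left [([378.0, 243.0, 99.0, 90.0], 0.56)]
scene plug_centre [([373.0, 242.0, 20.0, 21.0], 0.6)]
scene pull [([420.0, 248.0, 22.0, 20.0], 0.47)]
scene mat_top [([273.0, 243.0, 55.0, 36.0], 0.84), ([235.0, 197.0, 67.0, 36.0], 0.76)]
scene wagon [([261.0, 296.0, 37.0, 44.0], 0.67)]
scene paint_jar [([191.0, 266.0, 18.0, 27.0], 0.77)]
scene mug [([444.0, 308.0, 49.0, 47.0], 0.85)]
top 450.55547839129065 [ 317.    3. 1127.] [[-0.02, -1.0, 0.0], [-0.97, 0.02, -0.23], [0.23, -0.01, -0.97]]
top ring [([258.0, 252.0, 121.0, 102.0], 0.84)]
top house_left [([256.0, 254.0, 127.0, 99.0], 0.66)]
top plug_centre [([284.0, 334.0, 29.0, 23.0], 0.97), ([265.0, 241.0, 26.0, 22.0], 0.66), ([448.0, 176.0, 26.0, 27.0], 0.26)]
top pull [([393.0, 264.0, 71.0, 66.0], 0.48), ([256.0, 252.0, 117.0, 98.0], 0.46)]
top mat_top [([506.0, 348.0, 123.0, 119.0], 0.81), ([393.0, 266.0, 75.0, 68.0], 0.72)]
top wagon [([354.0, 159.0, 17.0, 46.0], 0.86)]
top paint_jar [([448.0, 176.0, 26.0, 26.0], 0.78), ([394.0, 264.0, 70.0, 70.0], 0.43)]
top mug [([175.0, 203.0, 53.0, 40.0], 0.96), ([257.0, 253.0, 121.0, 99.0], 0.22)]
```

View pics/top.png

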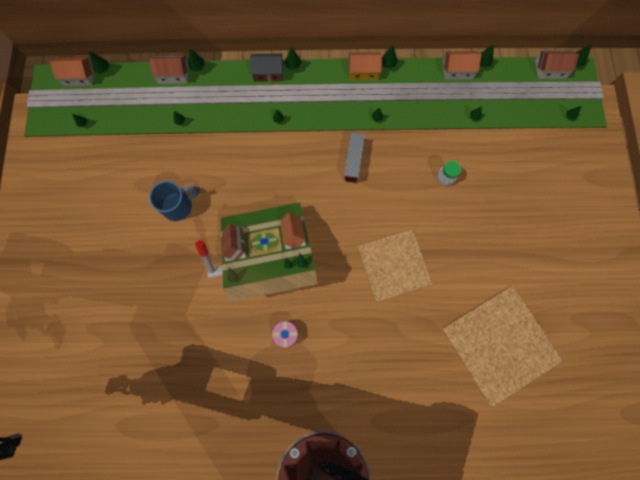

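View pics/scene.png

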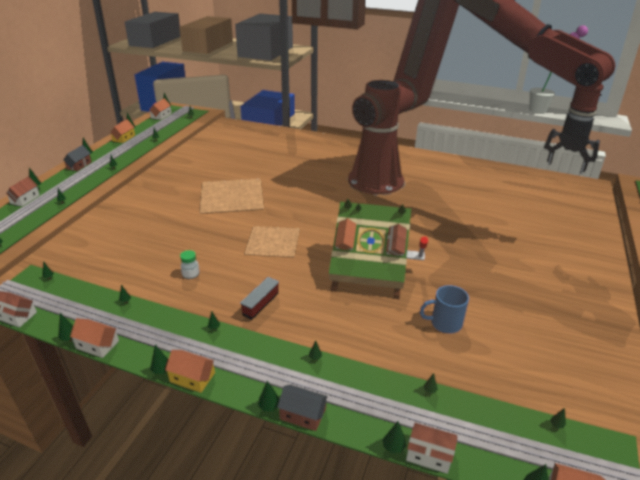

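Top view: the grass plug is in the board at (264,241), and the pink look-alike on the table at (285,334). The red grip is at (202,248). The two cork mats are at (394,265), about 70 px wide, and (500,346), about 100 px wide. The smaller one, at (394,265), is meant. In the scene view the ring is at (371,240), the pull at (423,242) and the small mat at (273,241).

```bash
cat > h.py <<'E'
from station import *
import numpy as np,cv2
from scipy.spatial.transform import Rotation as Ro
from scipy.optimize import least_squares
def cam(c,obs=None):
    k=get_calibration(c);K=np.array([[k['fx'],0,k['cx']],[0,k['fy'],k['cy']],[0,0,1.]]);D=np.array(k['D'],float)
    if c=='wrist':
        T=np.eye(4);T[:3,:3]=Ro.from_euler('xyz',obs['ee_rot'],degrees=True).as_matrix();T[:3,3]=obs['tcp_pos']
        M=np.linalg.inv(T@np.array(k['mount']));R,t=M[:3,:3],M[:3,3]
    else: R,t=np.array(k['R']),np.array(k['t'],float)
    return K,D,R,t.ravel()
def proj(X,cm):
    K,D,R,t=cm;return cv2.projectPoints(np.atleast_2d(X).astype(float),cv2.Rodrigues(R)[0],t,K,D)[0][:,0]
def onplane(p,z,cm):
    K,D,R,t=cm;u=cv2.undistortPoints(np.array([[p]],float),K,D)[0,0];d=R.T@np.r_[u,1];c=-R.T@t
    return c+d*(z-c[2])/d[2]
def ringR(yaw): # yaw of board: 0 => slope faces +x
    c,s=np.cos(np.pi/6),.5
    B=np.array([[-c,0,s],[0,-1,0],[s,0,c]]) # columns x,y,z
    return Ro.from_euler('z',yaw,degrees=True).as_matrix()@B
def eul(x,y,z): return Ro.from_matrix(np.c_[x,y,z]).as_euler('xyz',degrees=True)
E
python3 - <<'E'
from h import *
T=cam('top');S=cam('scene')
def f(p):
    R=ringR(p[3]);X=np.array([p[:3],p[:3]+R@[0,-140,20]])
    return np.r_[(proj(X,T)-[[264,241],[202,248]]).ravel(),(proj(X,S)-[[371,240],[423.5,242]]).ravel()]
r=least_squares(f,[500,100,120,0]);print(r.x.round(1),r.fun.round(1))
print('mat',onplane([394,265],4,T),onplane([273,241],4,S))
c=[onplane(p,4,T) for p in([359,244],[412,231],[431,286],[379,300])];print(np.round(c))
print('pink',onplane([285,334],44,T),'wagon',onplane([354,159],40,T),'jar',onplane([450,172],70,T),'mug',onplane([175,203],50,T))
p=r.x;R=ringR(p[3])
for n,y,off in(('post',R[:,1],R@[0,-140,20]),('plug',R[:,0],R@[0,0,20])):
  for sg in(1,-1):
    for tilt in(0,10,20,30): # tilt back towards vertical about ring y
      Q=Ro.from_rotvec(R[:,1]*np.radians(-tilt)).as_matrix()
      z=Q@-R[:,2];yy=Q@(y*sg);xx=np.cross(yy,z)
      print(n,sg,tilt,z.round(2),[ (lambda q:None if q is None else np.round(q,0).tolist())(solve_ik(list(p[:3]+off-z*h),list(eul(xx,yy,z)))) for h in(0,80)])
k=get_obs();print({a:k[a] for a in k if 'grasp' in a}, 'grasp_offset' in globals() and grasp_offset)
E
```

```text
[540.  127.5 114.6  11.2] [ 0.2  0.  -0.6  0.1 -0.4  0.  -0.1  0.1]
mat [ 496.4359436  -186.71433628    4.        ] [ 498.73407784 -186.83316078    4.        ]
[[ 552. -100.    4.]
 [ 584. -238.    4.]
 [ 442. -276.    4.]
 [ 410. -145.    4.]]
pink [331.13403891  85.1900842   44.        ] wagon [768.9746129  -92.91328132  40.        ] jar [ 717.82529265 -329.14309023   70.        ] mug [655.70640337 359.75071318  50.        ]
post 1 0 [-0.49 -0.1  -0.87] [[18.0, 33.0, 81.0, 4.0, 96.0, 97.0], [18.0, 33.0, 72.0, 3.0, 104.0, 97.0]]
post 1 10 [-0.63 -0.13 -0.77] [[18.0, 39.0, 74.0, 4.0, 106.0, 96.0], [18.0, 42.0, 64.0, 4.0, 114.0, 97.0]]
post 1 20 [-0.75 -0.15 -0.64] [[18.0, 46.0, 68.0, 5.0, 116.0, 96.0], [17.0, 50.0, 55.0, 6.0, 124.0, 97.0]]
post 1 30 [-0.85 -0.17 -0.5 ] [[17.0, 52.0, 62.0, 7.0, 125.0, 97.0], [17.0, 59.0, 47.0, 7.0, 134.0, 98.0]]
post -1 0 [-0.49 -0.1  -0.87] [[18.0, 33.0, 81.0, 4.0, 96.0, -83.0], [18.0, 33.0, 72.0, 3.0, 104.0, -83.0]]
post -1 10 [-0.63 -0.13 -0.77] [[18.0, 39.0, 74.0, 4.0, 106.0, -84.0], [18.0, 42.0, 64.0, 4.0, 114.0, -83.0]]
post -1 20 [-0.75 -0.15 -0.64] [[18.0, 46.0, 68.0, 5.0, 116.0, -84.0], [17.0, 50.0, 55.0, 6.0, 124.0, -83.0]]
post -1 30 [-0.85 -0.17 -0.5 ] [[17.0, 52.0, 62.0, 7.0, 125.0, -83.0], [17.0, 59.0, 47.0, 7.0, 134.0, -82.0]]
plug 1 0 [-0.49 -0.1  -0.87] [None, None]
plug 1 10 [-0.63 -0.13 -0.77] [None, None]
plug 1 20 [-0.75 -0.15 -0.64] [None, None]
plug 1 30 [-0.85 -0.17 -0.5 ] [None, None]
plug -1 0 [-0.49 -0.1  -0.87] [[7.0, 31.0, 84.0, -2.0, 95.0, -4.0], [7.0, 31.0, 75.0, -2.0, 103.0, -4.0]]
plug -1 10 [-0.63 -0.13 -0.77] [[7.0, 38.0, 77.0, -3.0, 105.0, -4.0], [8.0, 40.0, 67.0, -2.0, 113.0, -4.0]]
plug -1 20 [-0.75 -0.15 -0.64] [[8.0, 44.0, 71.0, -3.0, 115.0, -4.0], [8.0, 48.0, 58.0, -3.0, 123.0, -4.0]]
plug -1 30 [-0.85 -0.17 -0.5 ] [[8.0, 51.0, 65.0, -4.0, 124.0, -4.0], [8.0, 57.0, 50.0, -4.0, 133.0, -4.0]]
{} 18.700000000000003
```

Everything is in reach with the tool square to the board, so I go above it for a close look.

```bash
python3 - <<'E'
from h import *
print(np.round(get_calibration('wrist')['mount'],2).tolist())
p=np.array([540,127.5,114.6]);R=ringR(11.2)
z=-R[:,2];y=-R[:,1];x=np.cross(y,z)
grip(45)
goto(list(p+R@[0,-70,210]),list(eul(x,y,z)));wait(.3)
o=get_obs();im=get_image('wrist');cv2.imwrite('pics/w1.png',im[...,::-1])
print(o['t'],o['tcp_pos'],o['ee_rot'],o['grip_width'])
cm=cam('wrist',o)
for n,l in(('ring',[0,0,0]),('pull',[0,-140,20]),('hl',[0,68,0])):print(n,proj(p+R@l,cm))
for n in('ring','house_left','plug_centre','pull'):print(n,[(np.round(d['extent']).tolist(),round(d['score'],2)) for d in spot_in(n,'wrist')[:3]])
E
```

```text
[[-0.0, -0.96, -0.27, 69.4], [1.0, -0.0, 0.0, 0.56], [-0.0, -0.27, 0.96, -143.11], [0.0, 0.0, 0.0, 1.0]]
3.8917 [629.11644373 217.17439702 296.56287746] [ 179.9986671   -29.99404038 -168.74313348] 44.79388815136285
ring [[250.0608209  208.00613575]]
pull [[391.24602021 212.180362  ]]
hl [[184.04316119 208.08987311]]
ring [([276.0, 202.0, 261.0, 215.0], 0.63)]
house_left [([277.0, 200.0, 266.0, 216.0], 0.61)]
plug_centre [([271.0, 78.0, 44.0, 33.0], 0.64), ([252.0, 207.0, 61.0, 62.0], 0.61)]
pull [([378.0, 208.0, 56.0, 39.0], 0.95)]
```

View pics/w1.png

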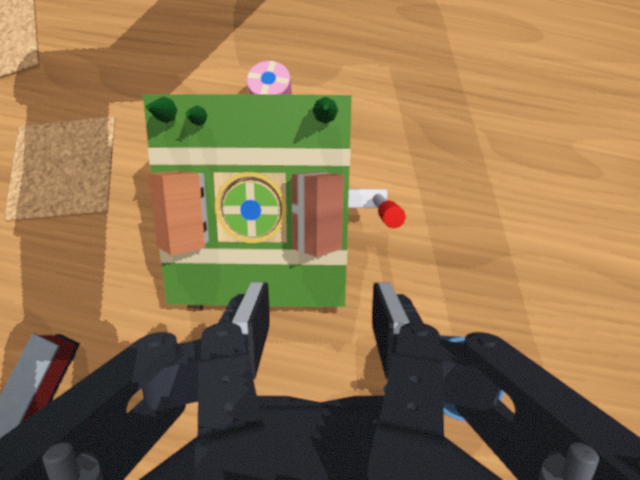

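The ring is at (251,209) against a predicted (250,208), and the red knob at (392,214) against (391,212). The board edges line up with the image, so the yaw is good. Next I grip the post and pull.

```bash
python3 - <<'E'
from h import *
p=np.array([540,127.5,114.6]);R=ringR(11.2)
P=lambda *l:list(p+R@np.array(l,float))
move_l(P(0,-140,110),speed=200)
move_l(P(0,-140,6),speed=80)
print('touch',np.round(get_obs()['wrist_force'],1))
grip(15,70);o=get_obs();print(o['grip_width'],o['grip_force'],np.round(o['wrist_force'],1))
if o['grip_width']>17:
    for h in(25,41,45,47.5):
        move_l(P(0,-140,h),speed=40);o=get_obs()
        print(h,(R.T@(o['tcp_pos']-p)).round(1),np.round(R.T@o['wrist_force'],1),o['grip_width'])
        if abs(o['wrist_force']).max()>40:break
    grip(50);move_l(P(0,-140,130),speed=120)
    goto(P(0,-70,210),list(get_obs()['ee_rot']));wait(.3)
    o=get_obs();im=get_image('wrist');cv2.imwrite('pics/w2.png',im[...,::-1])
    print(o['t'],o['tcp_pos'],o['ee_rot'])
    cm=cam('wrist',o);print(proj(np.array([P(0,0,34),P(0,0,0),P(0,-140,78)]),cm))
    for n in('plug_centre','pull'):print(n,[(np.round(d['extent']).tolist(),round(d['score'],2)) for d in spot_in(n,'wrist')[:3]])
E
```

```text
touch [ 0.8  0.  -0.1]
20.19062483396549 68.5682201385498 [ 2.9 -4.8  2.5]
25 [-1.000e-01 -1.388e+02  2.070e+01] [-1.7  5.5 -8.9] 19.928268151346423
41 [-1.000e-01 -1.387e+02  3.650e+01] [-2.5  5.4 -8.1] 19.951537827777916
45 [-1.000e-01 -1.386e+02  4.020e+01] [-1.8  6.6 -8.4] 19.97667223496617
47.5 [-1.000e-01 -1.386e+02  4.250e+01] [-1.4  6.1 -9.6] 20.153083376614802
10.4167 [628.19905468 217.46332189 294.93277918] [-179.9982145   -30.25662781 -168.71023457]
[[242.24518582 216.26892715]
 [249.37986611 209.16281226]
 [405.15783485 228.18698103]]
plug_centre [([249.0, 216.0, 70.0, 67.0], 0.89), ([269.0, 79.0, 46.0, 34.0], 0.62), ([380.0, 217.0, 66.0, 49.0], 0.5)]
pull [([382.0, 218.0, 69.0, 42.0], 0.74)]
```

View pics/w2.png

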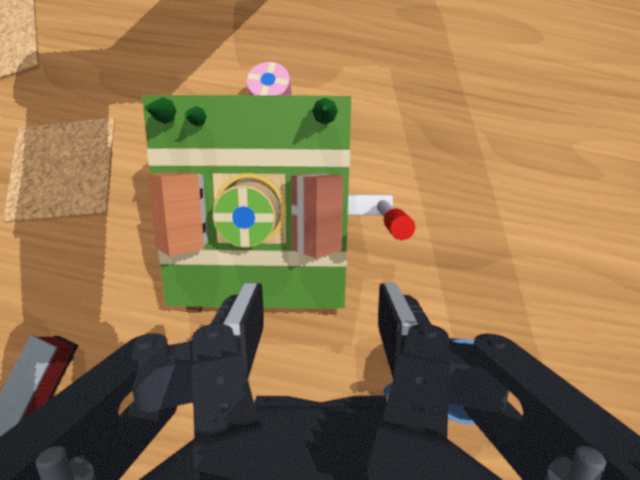

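The plug stands out, with its pond at (243,217). I check the ejector travel from the red cap's image shift, because the arm lagged under load.

```bash
python3 - <<'E'
from h import *
p=np.array([540,127.5,114.6]);R=ringR(11.2)
def cap(c):
    a=np.linspace(0,6.28,60);return np.array([p+R@[11*np.cos(t),-140+11*np.sin(t),c] for t in a])
for f,o,hs in(('w1',dict(tcp_pos=[629.116,217.174,296.563],ee_rot=[179.9987,-29.994,-168.743]),(38,)),('w2',dict(tcp_pos=[628.199,217.463,294.933],ee_rot=[-179.998,-30.2566,-168.710]),(70,72,74,76,78))):
    im=cv2.imread(f'pics/{f}.png').astype(int);m=(im[...,2]>110)&(im[...,1]<60)&(im[...,0]<60);m[:,:350]=0;m[:150]=0;m[270:]=0;m[:,450:]=0
    v,u=np.where(m);print(f,'red',u.min(),u.max(),v.min(),v.max())
    for h in hs:
        q=proj(cap(h),cam('wrist',o));print(h,q.min(0).round(1),q.max(0).round(1))
E
```

```text
w1 red 379 404 201 226
38 [383.1 204.4] [407.  227.8]
w2 red 384 413 209 238
70 [389.6 212.7] [416.2 238.6]
72 [390.1 213.2] [416.9 239.3]
74 [390.5 213.7] [417.5 240. ]
76 [391.  214.2] [418.2 240.7]
78 [391.5 214.7] [418.8 241.3]
```

Travel comes out at 32–36 mm, which is marginal, and no stop force was felt. I regrip and pull until the stop is felt.

```bash
python3 - <<'E'
from h import *
p=np.array([540,127.5,114.6]);R=ringR(11.2)
P=lambda *l:list(p+R@np.array(l,float))
move_l(P(0,-138.8,110),speed=200)
move_l(P(0,-138.8,42),speed=100)
grip(15,70);o=get_obs();z0=(R.T@(o['tcp_pos']-p))[2];print(o['grip_width'],z0)
for h in(46,49,51,53,55,57,59,61):
    move_l(P(0,-138.8,h),speed=30);o=get_obs();f=R.T@o['wrist_force']
    print(h,(R.T@(o['tcp_pos']-p)).round(1),f.round(1))
    if f[2]<-22:break
grip(50);wait(.2);move_l(P(0,-138.8,130),speed=120)
goto(P(0,-70,210),list(get_obs()['ee_rot']));wait(.3)
o=get_obs();im=get_image('wrist');cv2.imwrite('pics/w3.png',im[...,::-1])
im=im.astype(int);m=(im[...,0]>110)&(im[...,1]<60)&(im[...,2]<60);m[:,:350]=0;m[:150]=0;m[270:]=0;m[:,450:]=0
v,u=np.where(m);print(o['t'],'red',u.min(),u.max(),v.min(),v.max())
cm=cam('wrist',o);a=np.linspace(0,6.28,60)
for h in(72,75,78):print(h,proj(np.array([P(11*np.cos(t),-140+11*np.sin(t),h) for t in a]),cm).max(0))
print(proj(np.array([P(0,0,34)]),cm),[np.round(d['extent']).tolist() for d in spot_in('plug_centre','wrist')[:3]])
E
```

```text
20.16998453537497 43.21552700050167
46 [  -0.2 -138.6   44. ] [-3.5  1.2 -6.8]
49 [  -0.2 -138.6   47.4] [-4.   1.6 -9.6]
51 [-1.000e-01 -1.386e+02  4.760e+01] [ -7.7   2.3 -21.9]
53 [  -0.  -138.5   47.7] [ -8.    2.2 -27.1]
15.7583 red 385 415 210 240
72 [416.88844818 239.55192433]
75 [417.86274502 240.55666543]
78 [418.85675934 241.58166715]
[[242.33100508 216.55423891]] [[248.0, 217.0, 69.0, 69.0], [271.0, 81.0, 44.0, 36.0]]
```

View pics/w3.png

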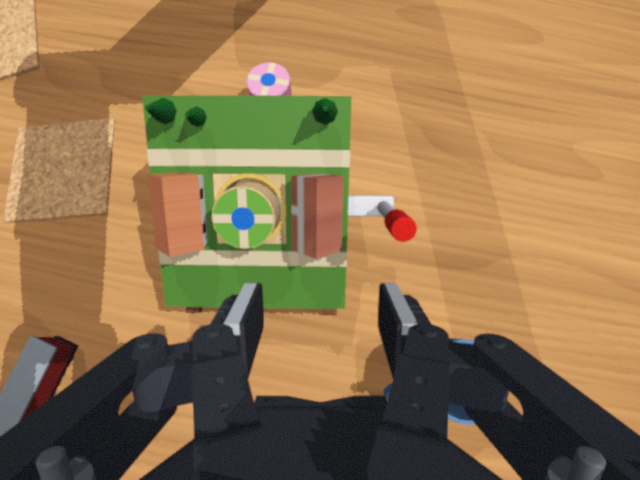

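The stop was felt: -27 N at a TCP height of 47.7. The plug is raised with its pond at (243,218), as predicted. Before gripping, I work out how far back the finger tips sit from the TCP, using this picture.

```bash
python3 - <<'E'
from h import *
o=get_obs();cm=cam('wrist',o);Rt=Ro.from_euler('xyz',o['ee_rot'],degrees=True).as_matrix();w=o['grip_width']
print(w,o['t'])
for d in(0,5,10,15,20):print(d,proj(np.array([Rt@[11,s*w/2,-d]+o['tcp_pos'] for s in(1,-1)]),cm).round(0).tolist())
E
```

```text
49.766875316402725 15.8583
0 [[375.0, 276.0], [261.0, 276.0]]
5 [[377.0, 281.0], [260.0, 281.0]]
10 [[379.0, 286.0], [257.0, 286.0]]
15 [[381.0, 291.0], [255.0, 291.0]]
20 [[383.0, 296.0], [253.0, 296.0]]
```

```bash
python3 - <<'E'
from h import *
p=np.array([540,127.5,114.6]);R=ringR(11.2)
P=lambda *l:list(p+R@np.array(l,float))
z=-R[:,2];y=-R[:,0];x=np.cross(y,z)
goto(P(-1,0,150),list(eul(x,y,z)));grip(82)
move_l(P(-1,0,60),speed=150);move_l(P(-1,0,12),speed=60)
o=get_obs();b=np.array(o['wrist_force']);print('pre',b.round(1))
for h in(7,3,0,-2):
    move_l(P(-1,0,h),speed=25);o=get_obs();f=R.T@(o['wrist_force']-b);print(h,(R.T@(o['tcp_pos']-p)).round(1),f.round(1))
    if f[2]>6:break
grip(50,40);o=get_obs();l=R.T@(o['tcp_pos']-p);print(o['grip_width'],o['grip_force'],l.round(1),(R.T@(o['wrist_force']-b)).round(1))
if o['grip_width']>55:
    move_l(P(-1,0,l[2]+30),speed=50);wait(.2);move_l(P(-1,0,l[2]+110),speed=150);wait(.2)
    o=get_obs();print(o['t'],o['grip_width'],o['grip_force'],(R.T@(o['tcp_pos']-p)).round(1))
    # upright attitude
    Q=Ro.from_rotvec(R[:,1]*np.radians(30)).as_matrix();print((Q@z).round(2))
    cv2.imwrite('pics/w4.png',get_image('wrist')[...,::-1])
    print(solve_ik([497,-187,60],list(eul(Q@x,Q@y,Q@z))))
E
```

```text
pre [ 0.2 -0.3 -0.2]
7 [-0.9 -0.   6.8] [ 0.  -0.7 -1.3]
3 [-0.9 -0.   2.6] [ 0.5 -0.7  0.2]
0 [-0.9 -0.  -0.3] [ 0.5 -0.   0.2]
-2 [-0.9  0.  -2.2] [-0.  -0.5  0.5]
59.04960326908653 43.09160667937249 [-1.2  0.  -1.8] [-0.2  0.4  0.3]
22.6583 59.213974022789785 43.03463109768927 [-7.000e-01 -1.000e-01  1.064e+02]
[ 0.  0. -1.]
[-28.19412383  13.51316719 111.70983741   0.          54.7769954
 -39.39412383]
```

View pics/w4.png

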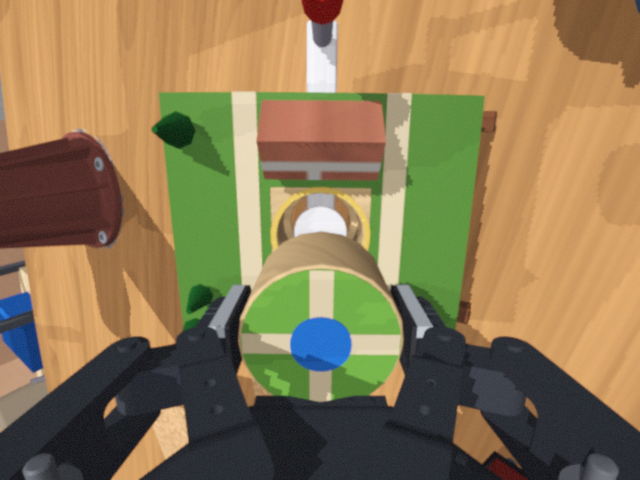

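The plug is held between the fingers with the grass up, at (321,343), and the hole is empty. I move to hover over the small mat and confirm it.

```bash
python3 - <<'E'
from h import *
R=ringR(11.2);z=-R[:,2];y=-R[:,0];x=np.cross(y,z)
Q=Ro.from_rotvec(R[:,1]*np.radians(30)).as_matrix();e=list(eul(Q@x,Q@y,Q@z))
c=np.array(get_obs()['tcp_pos']);c[2]=max(c[2],250);move_l(list(c),speed=200)
goto([450,-187,200],e);wait(.3)
o=get_obs();print(o['t'],o['tcp_pos'],o['grip_width'])
cm=cam('wrist',o);im=get_image('wrist');print('pred',proj([[497,-187,4]],cm))
for d in regions_of('mat_top','wrist')[:2]:print(np.round(d['extent']),d['score'])
t=get_image('top');a=cv2.resize(t[200:420,330:570],(400,367));b=cv2.resize(im,(400,300));b=np.vstack([b,np.zeros((67,400,3),np.uint8)])
cv2.imwrite('pics/m.png',np.hstack([a,b])[...,::-1])
E
```

```text
24.725 [ 450.64305134 -186.57922739  200.05923684] 58.572530065523495
pred [[365.83764462 221.09992049]]
[116. 385. 177. 190.] 0.84
[364. 213. 164. 150.] 0.79
```

View pics/m.png

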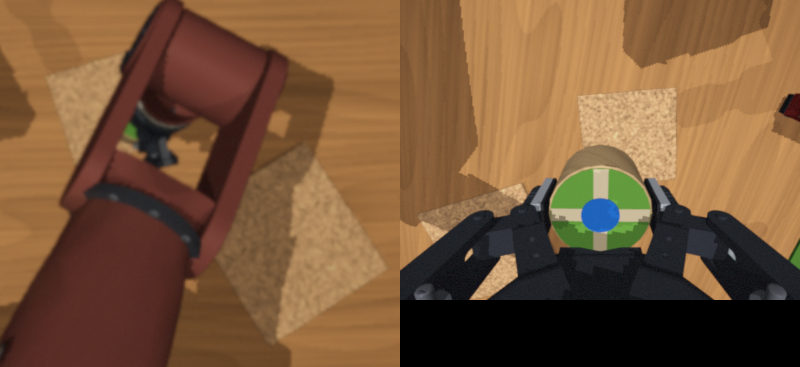

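The small mat is directly ahead at (364,214–220), matching the predicted (366,221). The bigger mat is at the lower left. Next I place the plug.

```bash
python3 - <<'E'
from h import *
move_l([497,-187,120],speed=150);move_l([497,-187,30],speed=80);wait(.2)
b=np.array(get_obs()['wrist_force'])
for h in(20,17,15,13.5,12.5,11.5,10.5,9.5,8.5):
    move_l([497,-187,h],speed=20);wait(.1);o=get_obs();f=o['wrist_force']-b;print(h,o['tcp_pos'].round(1) if hasattr(o['tcp_pos'],'round') else o['tcp_pos'],f.round(1))
    if f[2]>4:break
grip(84);wait(.2)
q=np.array(get_obs()['tcp_pos']);move_l([q[0],q[1],150],speed=120)
move_l([410,-187,220],speed=200);wait(.3)
o=get_obs();im=get_image('wrist');cv2.imwrite('pics/e.png',im[...,::-1]);print(o['t'],proj([[497,-187,48],[497,-187,4]],cam('wrist',o)))
print([np.round(d['extent']).tolist() for d in spot_in('plug_centre','wrist')[:2]])
E
```

```text
20 [ 497.1 -187.1   20.1] [0.  0.9 0.7]
17 [ 497.  -187.    16.9] [ 0.2 -0.6 -0.1]
15 [ 497.5 -187.2   15.5] [-1.   1.6  4. ]
13.5 [ 497.5 -187.2   15.4] [-4.1  3.2 13.6]
31.8417 [[412.02157782 235.5898551 ]
 [401.52092663 224.41868728]]
[[412.0, 232.0, 71.0, 71.0], [606.0, 8.0, 67.0, 14.0]]
```

View pics/e.png

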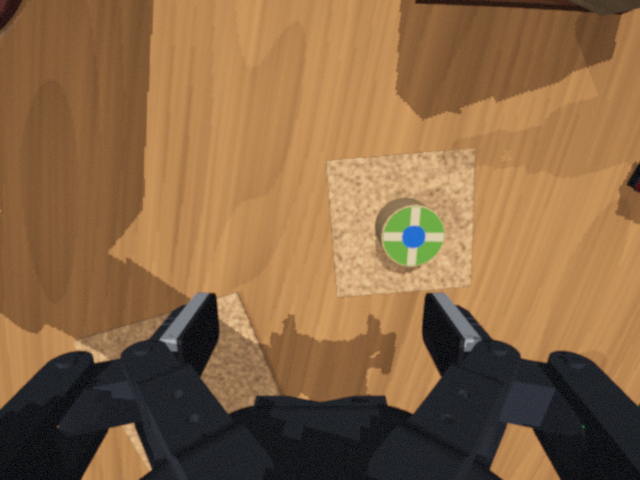

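The plug stands upright with its top at (413,237), well inside the small mat (columns 330–475, rows 150–297). The gripper is clear, so I hand in.

```bash
python3 -c "
from station import *
print(sign_off())"
```

```text
the job is handed in; nothing more can be done
None
```

The job is handed in at about 32 s of the 54 s allowed: the ejector was pulled to its stop and let go, and the plug stands grass side up near the middle of the small cork mat, with the arm clear; the wagon, jar and mug were not approached, and no verdict came back.

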